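# Sort the mixed-up solder spools and wire reels on their stands

### The arm

A 6-joint arm with a two-finger parallel gripper is mounted at the origin on the work surface. World frame = base frame: x ahead of the robot, y to its left, z up, the work surface at z = 0. Lengths are in mm, angles in rad, forces in N, time in s.
With the tool pointing down it reaches from about 350 to 775 mm from the base axis. Payload 7.3 kg.
Tool frame: the origin (TCP) lies midway between the tips of the shut fingers; the grasp point (between the pads) lies 19 mm behind it; z points along the fingers, y is the line along which they close (so a half turn about z gives the same grasp; the last joint's range is limited). The gripper opens to 92 mm and grips with 3 to 60 N. Pads are 19 mm wide; open, the fingers measure 130 mm over their backs; the gripper's body (75 mm by 190 mm) begins 47 mm behind the grasp point.
Start: joints at [1.125, 0.342, 1.524, -0, 1.275, -0.146], TCP at [155.033, 501.607, 226.741] pointing down, gripper open.
Joint ranges: [-2.53, 2.53], [-0.77, 2.02], [0.04, 2.7], [-1, 4.14], [0.28, 2.66], [-3.11, 3.11]. Speed limits (rad/s): [2.57, 2.57, 3.14, 3.14, 3.14, 3.14].

### API

Orientations are given as [roll, pitch, yaw] about the fixed x, y, z axes, in that order (R = Rz(yaw) Ry(pitch) Rx(roll)).
In Python, from plant import monitor, optics, workorder gives the robot as it stands. The module is installed in compiled form; this text tells all that it offers.
- The arm moves only by the tool servo_tool, never from a script. Its arguments are lists of equal length, an entry for each row: "linear": the shift along the tool's x, y, z as a fraction of full scale, a list of three; "spin": the turn about the tool's z as a fraction of full scale. In form: {"linear": [[dx, dy, dz], ...], "spin": [spin, ...]}. A call has exactly 8 rows; each row shifts and turns the commanded pose from where the row before left it, along the tool's axes as they then stand; what a row does not reach is not made up. Full scale, the value 1, is 200 mm for a shift and 90 degrees for a turn. A row lasts 1/8 s, in which the tool goes at most 62.5 mm and 10.7 degrees, less where a joint would pass 70% of its speed; a pose out of reach is approached as far as the arm can. A call with a number of a shift or a turn outside -1 to 1 is refused whole. A call with a gripper value outside its range is refused whole. "hand" is the opening, from -1 (shut) to 1 (fully open), set as the call begins (left out, the last holds). The fingers move at their own pace and stop on an object; the grip force is fixed at half the most. Time passes only in rows, so rows that do not move let the fingers close, or fill a call up. It gives the time, the measured TCP pose, the force, the opening and the grip force at its end, in the units of the state.
- monitor.get_obs(): the state, without advancing time (a new reading comes with each control period).
- optics.capture(name): name is "scene" or "top" or "wrist"; returns a dict with "frame" (420x560x3 uint8, blue, green, red), "K" (3x3 intrinsics, pixels), "D" ([k1, k2, p1, p2, k3] as OpenCV has them; the pictures are not rectified), "world_to_cam" (4x4, takes a point from world to camera coordinates). Camera axes: x right, y down, z forward; pixel columns grow to the right and rows downward; lengths in mm; the calibration is good to about 2 mm. A picture is of the moment at which its call begins. There is no depth.
- workorder.close_job(): hands the job in; it is judged then, once.
The state is a dict: "time": time; "joint_positions": joint angles; "dq": joint speeds; "tau": joint torques, N m; "tool_pos": TCP position; "tcp_rot": TCP orientation; "contact_force": force on the tool from outside, world axes, zero at the start; "moment": the same for the moment, N m; "grip_width": finger opening in mm; "finger_force": force on a finger pad.
Only numpy, scipy, OpenCV 4.12 (cv2) and the standard library are available. Lean on these libraries where they do the work, as an engineer would, in place of code of your own. Each camera call takes 0.05 s, during which the arm holds its last target. There are 200 camera calls.

### The job

The two solder spools are on each other's stands: get the red leaded spool onto the red stand and the green lead-free spool onto the green stand; the empty grey stand (or a clear patch of table) can hold a spool in the meantime. At the end the grey stand must carry the two wire reels one on the other, the wide blue one at the bottom and the small yellow one on top. Lower every spool and reel right down its post to rest before letting go instead of dropping it, and leave the flux mug, the pliers and the third hand where they are.

Things in the scene. Friction and masses are not known exactly. Their poses are not given: they have to be found in the camera images.
- red_stand: Red single-spool stand, fixed: round red foot 84 mm across, 12 mm high, with an upright steel post 10 mm thick in its middle, domed tip 69 mm above the table. Origin: centre of the foot's underside, on the table; z up along the post. A reel on it rests on the foot, underside 12 mm above this origin, post through its bore. Home of the red spool; at the start the green spool is on it.
- green_stand: Green single-spool stand, fixed: round green foot 84 mm across, 12 mm high, with an upright steel post 10 mm thick in its middle, domed tip 69 mm above the table. Origin: centre of the foot's underside, on the table; z up along the post. A reel on it rests on the foot, underside 12 mm above this origin, post through its bore. Home of the green spool; at the start the red spool is on it.
- grey_stand: Grey single-spool stand, fixed: round grey foot 84 mm across, 12 mm high, with an upright steel post 10 mm thick in its middle, domed tip 69 mm above the table. Origin: centre of the foot's underside, on the table; z up along the post. A reel on it rests on the foot, underside 12 mm above this origin, post through its bore. Empty at the start; home of the two wire reels.
- red_spool: Spool of leaded solder: red plastic flanges, silver winding; 56 mm outside diameter, 40 mm high, through bore 28 mm, 0.3 to 0.6 kg. Origin: centre of its underside, on the bore's axis; z up along the bore. Stands upright, round about z: any grasp yaw does.
- green_spool: Spool of lead-free solder: green plastic flanges, silver winding; 56 mm outside diameter, 40 mm high, through bore 28 mm, 0.25 to 0.55 kg. Origin: centre of its underside, on the bore's axis; z up along the bore. Stands upright, round about z: any grasp yaw does.
- wide_reel: Wide reel of copper wire: blue plastic flanges, copper winding; 64 mm outside diameter, 28 mm high, through bore 28 mm, 0.2 to 0.45 kg. Starts on the table. Origin: centre of its underside, on the bore's axis; z up along the bore. Stands upright, round about z: any grasp yaw does.
- small_reel: Small reel of tinned wire: yellow plastic flanges, silver winding; 42 mm outside diameter, 26 mm high, through bore 24 mm, 0.07 to 0.15 kg. Starts on the table. On top of the wide reel on a stand its underside is 40 mm above the stand's origin. Origin: centre of its underside, on the bore's axis; z up along the bore. Stands upright, round about z: any grasp yaw does.
- flux_mug: Bystander, loose: red mug 84 mm across and 85 mm high with a handle on its own +y side reaching 73 mm from the axis, an amber flux jar in it (rim 116 mm up) and a red brush handle sticking up to 169 mm. Origin: centre of its underside, z up. Not to be shifted.
- pliers: Bystander, loose: red-handled pliers lying flat, 148 mm long, 62 mm wide over the handles, 14 mm high. Origin: on the table below the middle, 15 mm or so behind the pivot; own x points to the jaws (jaws end 58 mm ahead, handles 92 mm behind). Not to be shifted.
- third_hand: Bystander, loose: soldering third hand, black foot 75 x 50 x 20 mm with a steel post, a cross bar along its own y at 85 mm height and an alligator clip on each end; 190 mm long over the clips, 120 mm high; the clips point along its own +x, reaching 65 mm. Origin: centre of the foot's underside, z up. Not to be shifted.

How it is judged (in metres and radians):
At the end, for the whole second after the job is handed in: Red spool on the red stand, green on the green, wide blue reel on the grey: underside on the foot (12 mm +-4 mm above the table). Small yellow reel on the wide one (40 mm +-4 mm). All within 12 mm of the post axis, upright within 0.1 rad, at rest, released (horizontal distance between red_spool and red_stand below 0.012 m and z of red_spool in the frame of red_stand between 0.008 and 0.016 m and angle between each of red_spool, green_spool, wide_reel, small_reel's own z axis and vertical below 0.1 rad and linear speed of each of red_spool, green_spool, wide_reel, small_reel below 0.02 m/s and angular speed of each of red_spool, green_spool, wide_reel, small_reel below 0.2 rad/s and horizontal distance between green_spool and green_stand below 0.012 m and z of green_spool in the frame of green_stand between 0.008 and 0.016 m and horizontal distance between each of wide_reel, small_reel and grey_stand below 0.012 m and z of wide_reel in the frame of grey_stand between 0.008 and 0.016 m and z of small_reel in the frame of grey_stand between 0.036 and 0.044 m); the robot touches nothing.
It fails at once if a spool or reel is dropped or thrown (more than 0.7 m/s while out of the fingers: a free fall of some 25 mm) ((linear speed of red_spool above 0.7 m/s and contact force between the fingers and red_spool below 0.05 N) or (linear speed of green_spool above 0.7 m/s and contact force between the fingers and green_spool below 0.05 N) or (linear speed of wide_reel above 0.7 m/s and contact force between the fingers and wide_reel below 0.05 N) or (linear speed of small_reel above 0.7 m/s and contact force between the fingers and small_reel below 0.05 N)).
It fails at once if the flux mug, the pliers or the third hand is shifted by more than 20 mm (distance of any of flux_mug, pliers, third_hand from where it was at the start of the episode above 0.02 m).
It also fails if it takes over 139 s, if anything falls off the work surface, if the arm or the gripper's body presses on something with over 40 N, if the wrist force passes 120 N, or if a joint passes its speed limit or range.

## Working session

There is one attempt and no reset: what is moved stays moved. The work goes in short steps, Python scripts to look and compute and a tool call to move; the robot and the scene stay as the last step left them, time stands still between calls to the robot, and variables do not carry over. Pictures are saved under pics/ and viewed, at most 14 in all, crops included, and the job is handed in when it is done.

Besides the shell and the picture viewer there is one more tool, called after "Emit:" by a JSON object that holds its "method" and its "body", one argument or row to a line. servo_tool: Moves the arm, as the interface text tells. Shift numbers are shares of 200 mm and turn numbers shares of 90 degrees, none past 1 either way. Its arguments: {"type":"object","properties":{"linear":{"type":"array","items":{"type":"array","items":{"type":"number","minimum":-1,"maximum":1}}},"spin":{"type":"array","items":{"type":"number","minimum":-1,"maximum":1}},"hand":{"type":"number"}},"required":["linear","spin"]}

```bash
mkdir -p pics
python3 - <<'E'
from plant import monitor, optics
import cv2,pickle
print(monitor.get_obs())
for n in("scene","top"):
    c=optics.capture(n); cv2.imwrite(f"pics/{n}0.png",c["frame"]); pickle.dump(c,open(f"{n}.pkl","wb"))
    print(n,c["K"],c["D"],c["world_to_cam"])
E
```

```text
{'time': 0.0, 'joint_positions': array([ 1.12500799e+00,  3.42705289e-01,  1.52502975e+00, -1.21055103e-05,
        1.27536315e+00, -1.45972740e-01]), 'dq': array([ 3.03498971e-05,  1.59051033e-03, -1.00365152e-03,  5.48627587e-04,
        8.34086478e-04, -5.47315361e-04]), 'tau': array([-4.63854904e-04, -4.31241095e+01, -2.44217652e+01,  7.18839490e-02,
        5.60309656e-02, -6.01935858e-05]), 'tool_pos': array([154.84862912, 501.22247614, 226.04955302]), 'tcp_rot': array([-3.14010144e+00, -2.07534973e-04,  2.84178043e+00]), 'contact_force': array([-0.7317062 ,  0.05984418,  0.16143192]), 'moment': array([-0.02200882, -0.01477746,  0.03300941]), 'finger_force': 0.0, 'grip_width': 91.7415919402634}
scene [[448.46749445   0.         282.7568491 ]
 [  0.         448.46749445 205.52921139]
 [  0.           0.           1.        ]] [0.03617036 0.         0.         0.         0.        ] [[ 2.87264887e-01  9.57780069e-01 -1.16714773e-02 -1.87201439e+02]
 [ 7.43561586e-01 -2.30662999e-01 -6.27623095e-01 -4.32541411e+02]
 [-6.03817069e-01  1.71615615e-01 -7.78429848e-01  1.53514202e+03]
 [ 0.00000000e+00  0.00000000e+00  0.00000000e+00  1.00000000e+00]]
top [[384.38680361   0.         277.81552568]
 [  0.         384.38680361 205.83025143]
 [  0.           0.           1.        ]] [-0.09352492  0.          0.          0.          0.        ] [[-8.72110900e-03 -9.99925174e-01 -8.57832634e-03  2.25932999e+01]
 [-9.81030005e-01  1.02170824e-02 -1.93586518e-01  6.08346884e+02]
 [ 1.93659679e-01  6.72730641e-03 -9.81045703e-01  8.30327839e+02]
 [ 0.00000000e+00  0.00000000e+00  0.00000000e+00  1.00000000e+00]]
```

View pics/top0.png

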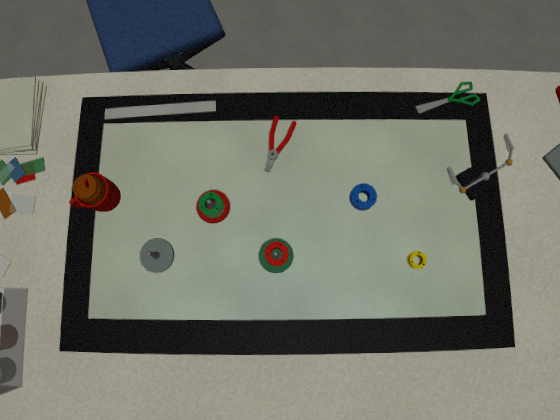

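View pics/scene0.png

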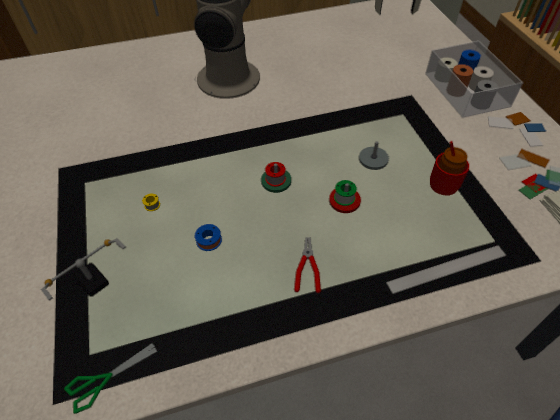

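Top view: grey stand (157,255), green spool on red stand (211,206), red spool on green stand (276,255), blue reel (363,196), yellow reel (417,260). Bystanders: mug (95,192), pliers (273,150), third hand (485,178). In the scene view these are at (374,157), (346,190), (276,172), (208,237), (151,201).

```bash
cat > h.py <<'E'
import numpy as np,cv2,pickle
def ray(c,uv):
    W=np.array(c["world_to_cam"]); R,t=W[:3,:3],W[:3,3]
    p=cv2.undistortPoints(np.array([[uv]],float),c["K"],np.array(c["D"]))[0,0]
    return -R.T@t, R.T@np.array([p[0],p[1],1])
def onz(c,uv,z):
    o,d=ray(c,uv); return o+d*(z-o[2])/d[2]
def proj(c,P):
    W=np.array(c["world_to_cam"]); return cv2.projectPoints(np.array(P,float).reshape(-1,3),cv2.Rodrigues(W[:3,:3])[0],W[:3,3],c["K"],np.array(c["D"]))[0][:,0]
def tri(c1,u1,c2,u2):
    o1,d1=ray(c1,u1);o2,d2=ray(c2,u2)
    s=np.linalg.lstsq(np.c_[d1,-d2],o2-o1,rcond=None)[0]
    a,b=o1+s[0]*d1,o2+s[1]*d2
    return (a+b)/2,np.linalg.norm(a-b)
def circ(x,y,z,r,n=72):
    a=np.linspace(0,2*np.pi,n,endpoint=False); return np.c_[x+r*np.cos(a),y+r*np.sin(a),0*a+z]
def mask(f,col):
    h=cv2.cvtColor(f,cv2.COLOR_BGR2HSV).astype(int);H,S,V=h[...,0],h[...,1],h[...,2]
    if col=="grey": return None
    lo,hi={"red":(170,8),"green":(50,90),"blue":(95,125),"yellow":(20,35)}[col]
    m=(H>=lo)&(H<=hi) if lo<hi else (H>=lo)|(H<=hi)
    return (m&(S>110)&(V>50)).astype(np.uint8)
E
python3 - <<'E'
from h import *
T=pickle.load(open("top.pkl","rb"));S=pickle.load(open("scene.pkl","rb"))
det={"green":[(211,205),(346,188)],"red":[(276,254),(276,170)],"blue":[(363,196),(208,237)],"yellow":[(417,260),(151,201)]}
rows=[]
for (k,(ut,us)) in list(det.items())+[("grey",((157,255),(374,158)))]:
    r=[]
    for c,u in((T,ut),(S,us)):
        x,y=u; r.append(cv2.resize(c["frame"][y-25:y+25,x-25:x+25],(260,260),interpolation=cv2.INTER_CUBIC)); 
    rows.append(np.vstack(r))
im=np.hstack(rows); im=cv2.resize(im,(800,320),interpolation=cv2.INTER_AREA); im=np.clip(im.astype(float)*1.8,0,255).astype(np.uint8)
cv2.imwrite("pics/m.png",im)
for k,(ut,us) in det.items():
    for c,u in((T,ut),(S,us)):
        m=mask(c["frame"],k); n,l,st,ce=cv2.connectedComponentsWithStats(m)
        for i in range(1,n):
            if st[i,4]>25 and np.hypot(*(ce[i]-u))<30: print(k,u,st[i],ce[i].round(1))
E
```

```text
green (211, 205) [199 193  25  24 340] [210.6 204.1]
green (346, 188) [336 180  20  16 195] [345.4 187.9]
green (346, 188) [335 197  20   8  31] [344.7 201.8]
red (276, 254) [265 241  24  25 369] [276.1 253.3]
red (276, 170) [265 162  21  16 220] [274.8 169.4]
red (276, 170) [265 176  21  11  49] [276.1 182.3]
blue (363, 196) [349 184  28  26 457] [362.8 196.2]
blue (208, 237) [195 224  27  27 410] [207.6 235.8]
yellow (417, 260) [407 251  20  18 228] [416.4 259.5]
yellow (151, 201) [142 193  19  18 205] [150.4 200.9]
```

View pics/m.png

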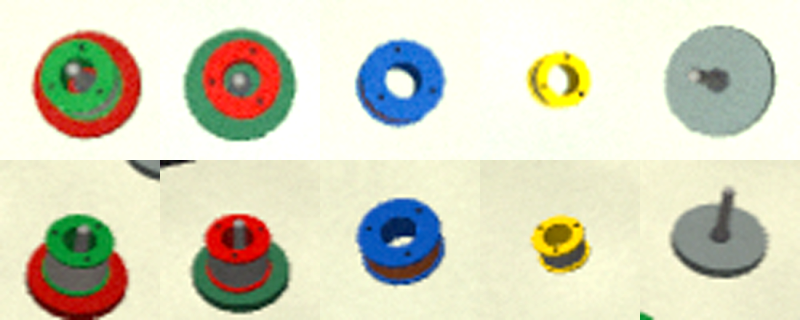

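Crops show the flanges, bores and posts clearly, and both spools sit roughly concentric on their posts. Next I fit silhouettes jointly in both views.

```bash
cat > fit.py <<'E'
from h import *
from scipy.optimize import minimize
DIM={"green":(28,40),"red":(28,40),"blue":(32,28),"yellow":(21,26),"foot":(42,12)}
def hullfill(shape,pts,off,s=4):
    im=np.zeros((shape[0]*s,shape[1]*s),np.uint8)
    cv2.fillConvexPoly(im,cv2.convexHull(np.round(((pts-off+.5)*s-.5)*16).astype(np.int32)),255,shift=4)
    return cv2.resize(im,(shape[1],shape[0]),interpolation=cv2.INTER_AREA)/255.
def fg(f):   # against the pale mat
    b=np.median(f.reshape(-1,3),0); d=np.abs(f.astype(float)-b).max(2); return d>45
def comp(m,u):
    m=cv2.morphologyEx(m.astype(np.uint8),cv2.MORPH_CLOSE,np.ones((3,3)))
    n,l,st,ce=cv2.connectedComponentsWithStats(m); i=min(range(1,n),key=lambda i:np.hypot(*(ce[i]-u)) if st[i,4]>25 else 1e9)
    c=cv2.findContours((l==i).astype(np.uint8),cv2.RETR_EXTERNAL,cv2.CHAIN_APPROX_NONE)[0]
    return cv2.drawContours(np.zeros(m.shape,np.uint8),c,-1,1,-1)
def fit(views,kind,x0,zfree=True):
    """views: (cam, mask crop, offset)"""
    r,h=DIM[kind]
    def cost(p):
        z=p[2] if zfree else x0[2]
        return sum(((hullfill(m.shape,proj(c,np.r_[circ(p[0],p[1],z,r),circ(p[0],p[1],z+h,r)]),o)-m)**2).sum()/m.sum() for c,m,o in views)
    n=3 if zfree else 2
    s=np.vstack([x0[:n]]+[np.array(x0[:n])+5*np.eye(n)[i] for i in range(n)])
    q=minimize(cost,x0[:n],method="Nelder-Mead",options=dict(initial_simplex=s,xatol=.05,fatol=1e-5))
    return q.x.round(1),round(q.fun/len(views),3)
E
cat > m1.py <<'E'
from fit import *
T=pickle.load(open("top.pkl","rb"));S=pickle.load(open("scene.pkl","rb"))
det={"green":[(211,205),(346,190)],"red":[(276,254),(276,172)],"blue":[(363,196),(208,237)],"yellow":[(417,260),(151,201)],"grey":[(157,255),(374,158)]}
for k,us in det.items():
    V=[];F=[]
    for c,u in zip((T,S),us):
        x,y=u;o=np.array([x-32,y-32]);cr=c["frame"][y-32:y+32,x-32:x+32]
        f=fg(cr)
        F.append((c,comp(f,(32,32)).astype(float),o))
        if k in("green","red"):
            f=f&(mask(cr,"red" if k=="green" else "green")==0)
            f=cv2.morphologyEx(f.astype(np.uint8),cv2.MORPH_OPEN,np.ones((3,3)))
            m=comp(f,(32,30)); c0=cv2.convexHull(np.argwhere(m)[:,::-1].astype(np.int32)); m=cv2.fillConvexPoly(np.zeros_like(m),c0,1)
            V.append((c,m.astype(float),o))
    z0=12. if k in("green","red") else 0.
    g=onz(T,us[0],z0+20)
    if k!="grey": print(k,"2-view",fit(V or F,k,[*g[:2],z0]),"zfix",fit(V or F,k,[*g[:2],z0],False),[fit([v],k,[*g[:2],z0],False)[0] for v in (V or F)])
    if k in("green","red"): # foot: compare in the top view where it encloses the spool
        print("  foot top",fit(F[:1],"foot",[*g[:2],0],False))
    if k=="grey": print("grey",fit(F[:1],"foot",[*g[:2],0],False),fit(F,"foot",[*g[:2],0],False))
for n,u in(("mug",(97,195)),("third",(487,178)),("pliers jaws",(267,170)),("pl handle",(293,122))): print(n,onz(T,u,0 if n!="mug" else 50).round())
for v in F: pass
E
python3 m1.py
```

```text
green 2-view (array([618.9, 178. ,  11.5]), np.float64(0.036)) zfix (array([618.8, 177.8]), np.float64(0.036)) [array([618.6, 176.7]), array([618.9, 178.9])]
  foot top (array([620. , 177.4]), np.float64(0.03))
red 2-view (array([500.5,  23.1,  10.9]), np.float64(0.062)) zfix (array([500.6,  23. ]), np.float64(0.065)) [array([499.9,  20.8]), array([502. ,  23.8])]
  foot top (array([498.4,  23.5]), np.float64(0.024))
blue 2-view (array([ 6.382e+02, -1.898e+02, -6.000e-01]), np.float64(0.044)) zfix (array([ 638.7, -189.8]), np.float64(0.044)) [array([ 638.6, -190.7]), array([ 639.5, -188.6])]
yellow 2-view (array([ 482.7, -311.7,    0.5]), np.float64(0.086)) zfix (array([ 482.7, -311.4]), np.float64(0.085)) [array([ 482.6, -313.7]), array([ 483.5, -310.3])]
grey (array([501. , 312.8]), np.float64(0.053)) (array([501. , 313.7]), np.float64(0.075))
mug [642. 453.  50.]
third [ 688. -522.    0.]
pliers jaws [713.  44.   0.]
pl handle [842. -24.   0.]
```

Emit:
{"method": "servo_tool", "body": {
  "linear": [
    [0,0,0],
    [0,0,0],
    [-0.172,-0.24,0],
    [-0.172,-0.24,0],
    [-0.172,-0.24,0],
    [-0.172,-0.24,0],
    [-0.172,-0.24,0],
    [-0.172,-0.24,0]
  ],
  "spin": [-0.0955,-0.0954,0,0,0,0,0,0],
  "hand": 1
}}

```text
time: 1.1
tool_pos: [362.2, 211.9, 226.7]
tcp_rot: [3.141, 0.0, -3.141]
contact_force: [1.0, 1.3, 0.7]
grip_width: 91.7
finger_force: 0.0
```

Emit:
{"method": "servo_tool", "body": {
  "linear": [
    [-0.174,-0.236,0],
    [-0.174,-0.236,0],
    [-0.174,-0.236,0],
    [-0.174,-0.236,0],
    [0,0,0.15],
    [0,0,0.15],
    [0,0,0],
    [0,0,0]
  ],
  "spin": [0,0,0,0,0,0,0,0]
}}

```text
time: 2.1
tool_pos: [501.2, 24.9, 167.6]
tcp_rot: [-3.142, 0.001, -3.141]
contact_force: [0.3, 0.1, -0.4]
grip_width: 91.9
finger_force: 0.0
```

Run:
```python
from plant import monitor, optics
import cv2,pickle
print(monitor.get_obs()["tool_pos"])
c=optics.capture("wrist"); cv2.imwrite("pics/w1.png",c["frame"]); pickle.dump(c,open("w1.pkl","wb"));print(c["K"],c["D"],c["world_to_cam"])
```

```text
[501.16773516  24.92270596 167.61872594]
[[370.87275066   0.         279.8707853 ]
 [  0.         370.87275066 201.02638722]
 [  0.           0.           1.        ]] [-0.05389328  0.          0.          0.          0.        ] [[ 2.60314909e-04  9.99999428e-01 -1.03715434e-03 -2.51353194e+01]
 [ 9.62258718e-01  3.17570587e-05  2.72136289e-01 -5.00217118e+02]
 [ 2.72136166e-01 -1.06885193e-03 -9.62258159e-01  1.97410747e+02]
 [ 0.00000000e+00  0.00000000e+00  0.00000000e+00  1.00000000e+00]]
```

View pics/w1.png

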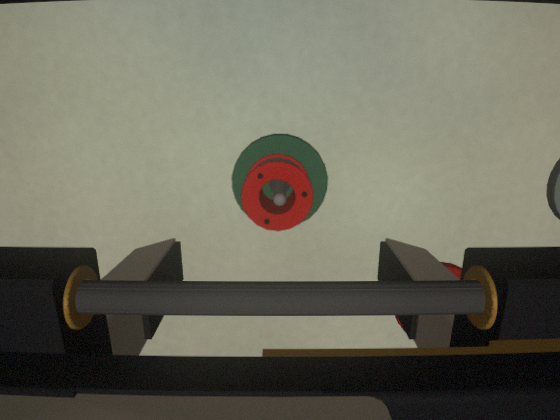

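Wrist view: red spool flange centred near (278,193), green foot ellipse near (280,180), post tip (280,200). I refine it by fitting this view.

```bash
cat > wf.py <<'E'
from fit import *
from plant import monitor, optics
def wfit(c,kind,col_excl,x0,box,zfree=False,cen=None):
    """fit a cylinder in a wrist picture; box=(x0,x1,y0,y1); col_excl: foot colour to leave out"""
    a,b,d,e=box; cr=c["frame"][d:e,a:b]; f=fg(cr)
    if col_excl: f=f&(mask(cr,col_excl)==0)
    f=cv2.morphologyEx(f.astype(np.uint8),cv2.MORPH_OPEN,np.ones((5,5)))
    m=comp(f,cen or ((b-a)/2,(e-d)/2))
    if kind!="any":
        h=cv2.convexHull(np.argwhere(m)[:,::-1].astype(np.int32)); m=cv2.fillConvexPoly(np.zeros_like(m),h,1)
    return fit([(c,m.astype(float),np.array([a,d]))],kind,x0,zfree)
E
python3 - <<'E'
from wf import *
c=pickle.load(open("w1.pkl","rb")); box=(210,350,110,240)
print("foot",wfit(c,"foot",None,[500,23,0],box),"spool",wfit(c,"red","green",[500,23,12],box))
print("post tip",onz(c,(279.5,199.5),69))
W=np.array(c["world_to_cam"]);print("cam",-W[:3,:3].T@W[:3,3]); print(c["frame"][180,270],mask(c["frame"],"green")[165,280])
E
```

```text
foot (array([500.4,  24.6]), np.float64(0.017)) spool (array([486.1,  26.7]), np.float64(0.37))
post tip [499.18043849  24.81018233  69.        ]
cam [427.62222169  25.36219332 326.06126306]
[ 44  49 108] 0
```

```bash
cat >> wf.py <<'E'
def cfit(c,kind,x0,box,zfree=False):
    a,b,d,e=box; cr=c["frame"][d:e,a:b]; m=comp(mask(cr,kind),((b-a)/2,(e-d)/2))
    h=cv2.convexHull(np.argwhere(m)[:,::-1].astype(np.int32)); m=cv2.fillConvexPoly(np.zeros_like(m),h,1)
    return fit([(c,m.astype(float),np.array([a,d]))],kind,x0,zfree)
E
python3 - <<'E'
from wf import *
c=pickle.load(open("w1.pkl","rb")); box=(210,350,110,240)
print(cfit(c,"red",[500,23,12],box),cfit(c,"red",[500,23,12],box,True))
E
```

```text
(array([501.5,  22.6]), np.float64(0.022)) (array([502.6,  22.6,   7.9]), np.float64(0.006))
```

Emit:
{"method": "servo_tool", "body": {
  "linear": [
    [0,-0.01,0.15],
    [0,0,0.2],
    [0,0,0.2],
    [0,0,0.1],
    [0,0,0.06],
    [0,0,0.025],
    [0,0,0],
    [0,0,0]
  ],
  "spin": [0,0,0,0,0,0,0,0]
}}

```text
time: 3.15
tool_pos: [501.3, 22.8, 20.6]
tcp_rot: [-3.141, 0.002, -3.141]
contact_force: [0.5, -0.3, 0.2]
grip_width: 91.7
finger_force: 0.0
```

Emit:
{"method": "servo_tool", "body": {
  "linear": [
    [0,0,0],
    [0,0,0],
    [0,0,0],
    [0,0,0],
    [0,0,0],
    [0,0,0],
    [0,0,0],
    [0,0,0]
  ],
  "spin": [0,0,0,0,0,0,0,0],
  "hand": -1
}}

```text
time: 4.15
tool_pos: [500.7, 22.8, 19.7]
tcp_rot: [3.142, 0.0, -3.142]
contact_force: [0.3, -0.4, 1.2]
grip_width: 55.7
finger_force: 30.0
```

Emit:
{"method": "servo_tool", "body": {
  "linear": [
    [0,0,-0.2],
    [0,0,-0.2],
    [0,0.242,-0.05],
    [0,0.242,0],
    [0,0.242,0],
    [0,0.242,0],
    [0,0.242,0],
    [0,0.242,0]
  ],
  "spin": [0,0,0,0,0,0,0,0]
}}

```text
time: 5.15
tool_pos: [499.7, 314.6, 108.7]
tcp_rot: [-3.141, -0.002, -3.141]
contact_force: [1.1, 0.6, -3.8]
grip_width: 55.8
finger_force: 30.0
```

Emit:
{"method": "servo_tool", "body": {
  "linear": [
    [0,0,0],
    [0,0,0],
    [0,0,0],
    [0,0,0],
    [0,0,0],
    [0,0,0],
    [0,0,0],
    [0,0,0]
  ],
  "spin": [0,0,0,0,0,0,0,0]
}}

```text
time: 6.15
tool_pos: [500.6, 313.3, 109.7]
tcp_rot: [3.142, 0.0, -3.141]
contact_force: [-0.0, 0.1, -4.3]
grip_width: 55.3
finger_force: 30.0
```

Run:
```python
from wf import *
c=optics.capture("wrist"); cv2.imwrite("pics/w2.png",c["frame"]); pickle.dump(c,open("w2.pkl","wb"))
print(monitor.get_obs()["tool_pos"])
```

```text
[500.63042833 313.29092923 109.74260787]
```

View pics/w2.png

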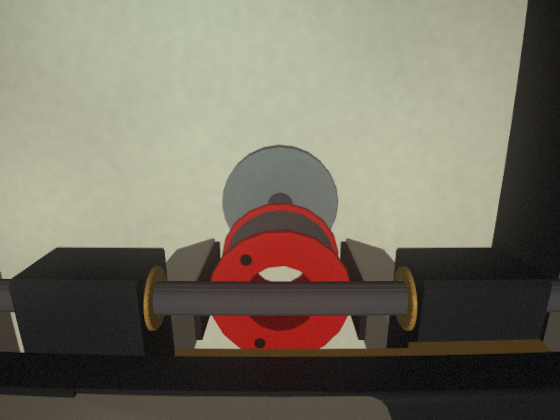

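Red spool is held level at about (280,290). The grey foot is centred at column 280, aligned with the hand, so I lower it.

Emit:
{"method": "servo_tool", "body": {
  "linear": [
    [0,0,0.12],
    [0,0,0.12],
    [0,0,0.1],
    [0,0,0.06],
    [0,0,0.03],
    [0,0,0.0175],
    [0,0,0],
    [0,0,0]
  ],
  "spin": [0,0,0,0,0,0,0,0]
}}

```text
time: 7.2
tool_pos: [501.0, 313.4, 20.8]
tcp_rot: [3.141, 0.001, -3.142]
contact_force: [-0.1, -0.4, -4.4]
grip_width: 55.6
finger_force: 30.0
```

Emit:
{"method": "servo_tool", "body": {
  "linear": [
    [0,0,0.002],
    [0,0,0.002],
    [0,0,0],
    [0,0,0],
    [0,0,0],
    [0,0,0],
    [0,0,0],
    [0,0,0]
  ],
  "spin": [0,0,0,0,0,0,0,0]
}}

```text
time: 8.2
tool_pos: [500.8, 313.3, 19.7]
tcp_rot: [3.141, 0.0, -3.142]
contact_force: [-0.9, -0.6, 3.3]
grip_width: 55.5
finger_force: 30.0
```

Emit:
{"method": "servo_tool", "body": {
  "linear": [
    [0,0,0],
    [0,0,0],
    [0,0,0],
    [0,0,0],
    [0,0,0],
    [0,0,-0.1],
    [0,0,-0.25],
    [0,0,-0.25]
  ],
  "spin": [0,0,0,0,0,0,0,0],
  "hand": 1
}}

```text
time: 9.2
tool_pos: [500.4, 313.1, 140.5]
tcp_rot: [-3.141, -0.001, -3.142]
contact_force: [1.3, 0.6, 0.1]
grip_width: 92.1
finger_force: 0.0
```

Emit:
{"method": "servo_tool", "body": {
  "linear": [
    [-0.148,-0.169,-0.07],
    [-0.148,-0.169,-0.07],
    [-0.148,-0.169,0],
    [-0.148,-0.17,0],
    [0,0,0],
    [0,0,0],
    [0,0,0],
    [0,0,0]
  ],
  "spin": [0,0,0,0,0,0,0,0]
}}

```text
time: 10.2
tool_pos: [618.5, 178.8, 167.6]
tcp_rot: [3.141, 0.0, -3.14]
contact_force: [-0.0, -1.0, 0.9]
grip_width: 91.7
finger_force: 0.0
```

Run:
```python
from wf import *
c=optics.capture("wrist"); cv2.imwrite("pics/w3.png",c["frame"]); pickle.dump(c,open("w3.pkl","wb"))
box=(210,350,110,240)
print(monitor.get_obs()["tool_pos"],cfit(c,"green",[619,178,12],box),cfit(c,"green",[619,178,12],box,True),"foot",wfit(c,"foot",None,[619,178,0],box))
```

```text
[618.63048157 178.689662   167.6056353 ] (array([619.1, 177.2]), np.float64(0.052)) (array([621.9, 177.5,   3. ]), np.float64(0.005)) foot (array([621.3, 178.2]), np.float64(0.014))
```

View pics/w3.png

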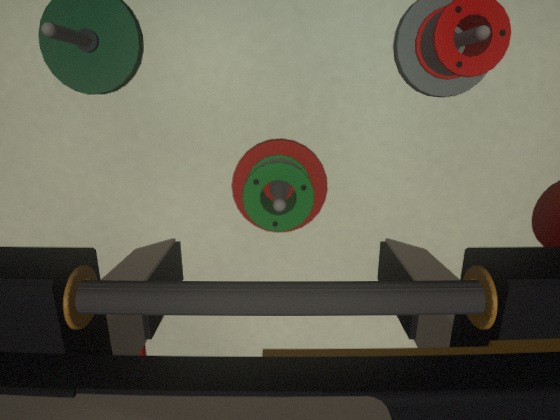

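Green flange centred at (279,197) on the red foot (280,185). The empty green stand is at (90,42), and the red spool sits well down on the grey stand.

Emit:
{"method": "servo_tool", "body": {
  "linear": [
    [0,0,0.15],
    [0,0,0.2],
    [0,0,0.2],
    [0,0,0.1],
    [0,0,0.06],
    [0,0,0.027],
    [0,0,0],
    [0,0,0]
  ],
  "spin": [0,0,0,0,0,0,0,0]
}}

```text
time: 11.25
tool_pos: [619.7, 178.0, 21.0]
tcp_rot: [3.141, 0.002, -3.142]
contact_force: [0.5, -0.1, -0.3]
grip_width: 91.8
finger_force: 0.0
```

Emit:
{"method": "servo_tool", "body": {
  "linear": [
    [0,0,0],
    [0,0,0],
    [0,0,0],
    [0,0,0],
    [0,0,0],
    [0,0,0],
    [0,0,0],
    [0,0,0]
  ],
  "spin": [0,0,0,0,0,0,0,0],
  "hand": -1
}}

```text
time: 12.25
tool_pos: [619.1, 177.8, 20.1]
tcp_rot: [3.142, 0.0, -3.142]
contact_force: [0.7, -1.3, 0.4]
grip_width: 54.6
finger_force: 30.0
```

Emit:
{"method": "servo_tool", "body": {
  "linear": [
    [0,0,-0.2],
    [0,0,-0.2],
    [0.099,-0.128,-0.05],
    [0.1,-0.128,0],
    [0.1,-0.128,0],
    [0.099,-0.128,0],
    [0.1,-0.128,0],
    [0.099,-0.128,0]
  ],
  "spin": [0,0,0,0,0,0,0,0]
}}

```text
time: 13.25
tool_pos: [498.6, 23.6, 109.7]
tcp_rot: [3.141, -0.001, -3.142]
contact_force: [0.5, -0.3, -1.9]
grip_width: 54.5
finger_force: 30.0
```

Emit:
{"method": "servo_tool", "body": {
  "linear": [
    [0,0,0],
    [0,0,0.12],
    [0,0,0.12],
    [0,0,0.1],
    [0,0,0.06],
    [0,0,0.03],
    [0,0,0.014],
    [0,0,0]
  ],
  "spin": [0,0,0,0,0,0,0,0]
}}

```text
time: 14.25
tool_pos: [500.0, 24.2, 21.5]
tcp_rot: [3.142, 0.001, -3.142]
contact_force: [-0.8, 0.5, -3.2]
grip_width: 54.5
finger_force: 30.0
```

Emit:
{"method": "servo_tool", "body": {
  "linear": [
    [0,0,0.002],
    [0,0,0.002],
    [0,0,0],
    [0,0,0],
    [0,0,0],
    [0,0,0],
    [0,0,0],
    [0,0,0]
  ],
  "spin": [0,0,0,0,0,0,0,0]
}}

```text
time: 15.25
tool_pos: [499.7, 24.2, 20.4]
tcp_rot: [3.142, 0.0, -3.142]
contact_force: [-1.2, -0.5, -3.3]
grip_width: 54.8
finger_force: 30.0
```

Emit:
{"method": "servo_tool", "body": {
  "linear": [
    [0,0,0.002],
    [0,0,0.0015],
    [0,0,0],
    [0,0,0],
    [0,0,0],
    [0,0,0],
    [0,0,0],
    [0,0,0]
  ],
  "spin": [0,0,0,0,0,0,0,0]
}}

```text
time: 16.25
tool_pos: [499.7, 24.2, 20.0]
tcp_rot: [3.142, 0.0, -3.141]
contact_force: [-1.3, 0.3, 5.2]
grip_width: 54.6
finger_force: 30.0
```

Emit:
{"method": "servo_tool", "body": {
  "linear": [
    [0,0,0],
    [0,0,0],
    [0,0,0],
    [0,0,0],
    [0,0,0],
    [0,0,-0.1],
    [0,0,-0.25],
    [0,0,-0.25]
  ],
  "spin": [0,0,0,0,0,0,0,0],
  "hand": 1
}}

```text
time: 17.25
tool_pos: [499.3, 24.3, 140.8]
tcp_rot: [3.141, -0.001, -3.142]
contact_force: [1.2, 0.4, -0.3]
grip_width: 91.7
finger_force: 0.0
```

Emit:
{"method": "servo_tool", "body": {
  "linear": [
    [-0.005,0.241,0],
    [0,0.241,0],
    [0,0.241,0],
    [0,0.241,0],
    [0,0.241,0],
    [0,0.24,0],
    [0,0,0],
    [0,0,0]
  ],
  "spin": [0,0,0,0,0,0,0,0]
}}

```text
time: 18.25
tool_pos: [500.3, 312.7, 139.4]
tcp_rot: [-3.141, -0.001, -3.141]
contact_force: [-0.1, 0.2, 0.4]
grip_width: 92.1
finger_force: 0.0
```

Emit:
{"method": "servo_tool", "body": {
  "linear": [
    [0,0,0.15],
    [0,0,0.2],
    [0,0,0.15],
    [0,0,0.06],
    [0,0,0.03],
    [0,0,0.01],
    [0,0,0],
    [0,0,0]
  ],
  "spin": [0,0,0,0,0,0,0,0]
}}

```text
time: 19.25
tool_pos: [501.1, 313.5, 20.5]
tcp_rot: [3.141, 0.001, -3.141]
contact_force: [0.2, -0.3, -0.4]
grip_width: 91.8
finger_force: 0.0
```

Emit:
{"method": "servo_tool", "body": {
  "linear": [
    [0,0,0],
    [0,0,0],
    [0,0,0],
    [0,0,0],
    [0,0,0],
    [0,0,0],
    [0,0,0],
    [0,0,0]
  ],
  "spin": [0,0,0,0,0,0,0,0],
  "hand": -1
}}

```text
time: 20.25
tool_pos: [500.7, 313.3, 19.7]
tcp_rot: [3.141, 0.0, -3.141]
contact_force: [-0.9, 0.7, -0.6]
grip_width: 55.3
finger_force: 30.0
```

Emit:
{"method": "servo_tool", "body": {
  "linear": [
    [0,0,-0.2],
    [0,0,-0.2],
    [-0.1,-0.113,-0.05],
    [-0.1,-0.113,0],
    [-0.1,-0.113,0],
    [-0.1,-0.113,0],
    [-0.1,-0.112,0],
    [-0.1,-0.112,0]
  ],
  "spin": [0,0,0,0,0,0,0,0]
}}

```text
time: 21.25
tool_pos: [620.5, 177.1, 108.6]
tcp_rot: [-3.141, -0.002, -3.142]
contact_force: [1.0, 1.4, -3.9]
grip_width: 55.6
finger_force: 30.0
```

Emit:
{"method": "servo_tool", "body": {
  "linear": [
    [0,0,0],
    [0,0,0.12],
    [0,0,0.12],
    [0,0,0.1],
    [0,0,0.06],
    [0,0,0.03],
    [0,0,0.016],
    [0,0,0]
  ],
  "spin": [0,0,0,0,0,0,0,0]
}}

```text
time: 22.25
tool_pos: [620.9, 178.1, 20.9]
tcp_rot: [3.141, 0.001, -3.141]
contact_force: [-0.1, -0.2, -4.2]
grip_width: 55.7
finger_force: 30.0
```

Emit:
{"method": "servo_tool", "body": {
  "linear": [
    [0,0,0.002],
    [0,0,0.002],
    [0,0,0],
    [0,0,0],
    [0,0,0],
    [0,0,0],
    [0,0,0],
    [0,0,0]
  ],
  "spin": [0,0,0,0,0,0,0,0]
}}

```text
time: 23.25
tool_pos: [620.7, 178.1, 19.8]
tcp_rot: [3.141, 0.0, -3.141]
contact_force: [-0.4, -1.0, -4.3]
grip_width: 55.2
finger_force: 30.0
```

Emit:
{"method": "servo_tool", "body": {
  "linear": [
    [0,0,0.002],
    [0,0,0],
    [0,0,0],
    [0,0,0],
    [0,0,0],
    [0,0,0],
    [0,0,0],
    [0,0,0]
  ],
  "spin": [0,0,0,0,0,0,0,0]
}}

```text
time: 24.25
tool_pos: [620.7, 178.1, 19.7]
tcp_rot: [3.142, 0.0, -3.141]
contact_force: [-3.9, -0.8, 5.7]
grip_width: 55.2
finger_force: 30.0
```

Emit:
{"method": "servo_tool", "body": {
  "linear": [
    [0,0,0],
    [0,0,0],
    [0,0,0],
    [0,0,0],
    [0,0,0],
    [0,0,-0.1],
    [0,0,-0.25],
    [0,0,-0.25]
  ],
  "spin": [0,0,0,0,0,0,0,0],
  "hand": 1
}}

```text
time: 25.25
tool_pos: [620.4, 178.0, 140.3]
tcp_rot: [-3.142, -0.001, -3.142]
contact_force: [0.1, 0.1, 0.6]
grip_width: 92.0
finger_force: 0.0
```

Emit:
{"method": "servo_tool", "body": {
  "linear": [
    [-0.013,-0.263,-0.1],
    [-0.013,-0.263,0],
    [-0.013,-0.263,0],
    [-0.013,-0.263,0],
    [-0.013,-0.263,0],
    [-0.013,-0.263,0],
    [-0.013,-0.262,0],
    [0,0,0]
  ],
  "spin": [0,0,0,0,0,0,0,0]
}}

```text
time: 26.25
tool_pos: [638.4, -194.1, 158.9]
tcp_rot: [-3.141, 0.0, 3.137]
contact_force: [0.4, 0.1, -0.1]
grip_width: 91.6
finger_force: 0.0
```

Emit:
{"method": "servo_tool", "body": {
  "linear": [
    [0,0,0],
    [0,0,0],
    [0,0,0],
    [0,0,0],
    [0,0,0],
    [0,0,0],
    [0,0,0],
    [0,0,0]
  ],
  "spin": [0,0,0,0,0,0,0,0]
}}

```text
time: 27.25
tool_pos: [638.9, -190.0, 159.3]
tcp_rot: [3.142, 0.0, 3.142]
contact_force: [0.3, 0.5, -0.4]
grip_width: 91.9
finger_force: 0.0
```

Run:
```python
from wf import *
c=optics.capture("wrist"); cv2.imwrite("pics/w4.png",c["frame"]); pickle.dump(c,open("w4.pkl","wb"))
s=optics.capture("top"); cv2.imwrite("pics/t4.png",cv2.resize(s["frame"][160:300,120:330],(630,420)))
box=(200,360,110,240)
print(monitor.get_obs()["tool_pos"],wfit(c,"blue",None,[639,-190,0],box),wfit(c,"blue",None,[639,-190,0],box,True))
cv2.imwrite("pics/j.png",np.hstack([cv2.resize(c["frame"],(400,300)),cv2.resize(s["frame"][160:310,120:320],(400,300))]))
```

```text
[ 638.88217951 -190.00011856  159.28767668] (array([ 639.9, -189.8]), np.float64(0.021)) (array([ 641. , -189.7,   -4.4]), np.float64(0.008))
```

View pics/j.png

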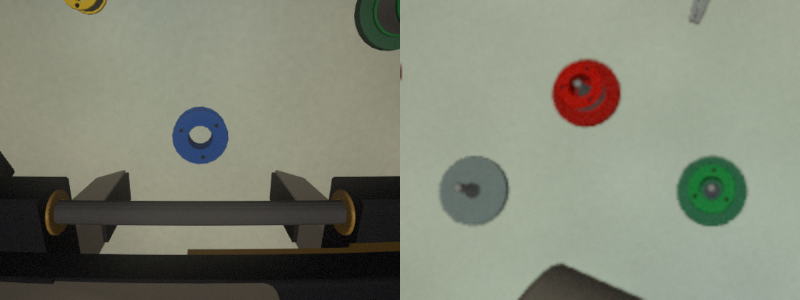

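Left: blue reel centred under the hand at about (280,190) in full-frame pixels. Right: red on red, green on green, grey stand empty. I grasp the blue reel now.

Emit:
{"method": "servo_tool", "body": {
  "linear": [
    [-0.002,0,0.15],
    [0,0,0.2],
    [0,0,0.2],
    [0,0,0.1],
    [0,0,0.07],
    [0,0,0.037],
    [0,0,0],
    [0,0,0]
  ],
  "spin": [0,0,0,0,0,0,0,0]
}}

```text
time: 28.35
tool_pos: [639.9, -190.2, 8.9]
tcp_rot: [-3.141, 0.002, -3.142]
contact_force: [0.8, -0.1, -0.4]
grip_width: 91.7
finger_force: 0.0
```

Emit:
{"method": "servo_tool", "body": {
  "linear": [
    [0,0,0],
    [0,0,0],
    [0,0,0],
    [0,0,0],
    [0,0,0],
    [0,0,0],
    [0,0,0],
    [0,0,0]
  ],
  "spin": [0,0,0,0,0,0,0,0],
  "hand": -1
}}

```text
time: 29.35
tool_pos: [639.4, -189.9, 8.1]
tcp_rot: [3.141, 0.0, -3.141]
contact_force: [-1.9, 0.5, 2.0]
grip_width: 64.3
finger_force: 30.0
```

Emit:
{"method": "servo_tool", "body": {
  "linear": [
    [0,0,-0.2],
    [0,0,-0.2],
    [0,0,-0.2],
    [0.07,0.252,0],
    [0.069,0.252,0],
    [0.069,0.252,0],
    [0.069,0.252,0],
    [0.069,0.252,0]
  ],
  "spin": [0,0,0,0,0,0,0,0]
}}

```text
time: 30.35
tool_pos: [568.9, 63.5, 127.0]
tcp_rot: [3.142, -0.002, 3.141]
contact_force: [0.7, -0.1, -3.1]
grip_width: 64.3
finger_force: 30.0
```

Emit:
{"method": "servo_tool", "body": {
  "linear": [
    [0.069,0.252,0],
    [0.069,0.252,0],
    [0.069,0.252,0],
    [0.069,0.251,0],
    [0.069,0.25,0],
    [0,0,0],
    [0,0,0],
    [0,0,0]
  ],
  "spin": [0,0,0,0,0,0,0,0]
}}

```text
time: 31.35
tool_pos: [501.4, 312.1, 127.6]
tcp_rot: [-3.141, -0.001, 3.14]
contact_force: [-0.2, 0.2, -4.0]
grip_width: 64.0
finger_force: 30.0
```

Run:
```python
from wf import *
c=optics.capture("wrist"); cv2.imwrite("pics/w5.png",c["frame"])
print(monitor.get_obs()["tool_pos"])
print([onz(c,proj(c,[501,313.3,12])[0],12), proj(c,[[543,313.3,12],[501,355.3,12],[501,271.3,12]])])
```

```text
[501.47999375 312.16279489 127.692294  ]
[array([501. , 313.3,  12. ]), array([[281.30130413, 246.86916285],
       [336.11215295, 195.7855125 ],
       [226.3992986 , 195.96507347]])]
```

View pics/w5.png

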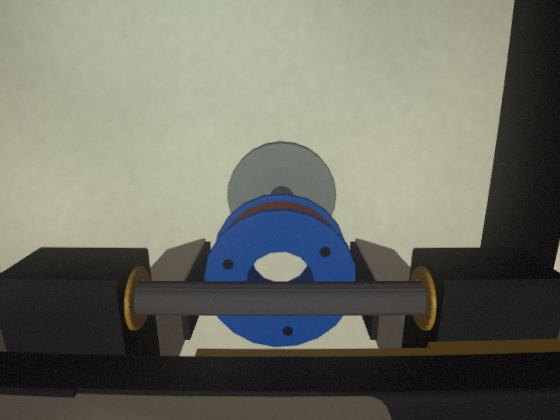

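Blue reel is held level at (281,270), with the grey foot spanning columns 228 to 336 as predicted. I lower it.

Emit:
{"method": "servo_tool", "body": {
  "linear": [
    [0,0,0.15],
    [0,0,0.15],
    [0,0,0.12],
    [0,0,0.07],
    [0,0,0.03],
    [0,0,0.016],
    [0,0,0],
    [0,0,0]
  ],
  "spin": [0,0,0,0,0,0,0,0]
}}

```text
time: 32.4
tool_pos: [501.4, 313.7, 21.4]
tcp_rot: [3.141, 0.001, -3.141]
contact_force: [-0.9, 0.2, -3.5]
grip_width: 64.0
finger_force: 30.0
```

Emit:
{"method": "servo_tool", "body": {
  "linear": [
    [0,0,0.002],
    [0,0,0.002],
    [0,0,0.001],
    [0,0,0],
    [0,0,0],
    [0,0,0],
    [0,0,0],
    [0,0,0]
  ],
  "spin": [0,0,0,0,0,0,0,0]
}}

```text
time: 33.4
tool_pos: [501.1, 313.5, 20.0]
tcp_rot: [3.141, 0.0, -3.141]
contact_force: [-1.5, -0.6, 4.2]
grip_width: 63.8
finger_force: 30.0
```

Emit:
{"method": "servo_tool", "body": {
  "linear": [
    [0,0,0],
    [0,0,0],
    [0,0,0],
    [0,0,0],
    [0,0,0],
    [0,0,-0.1],
    [0,0,-0.25],
    [0,0,-0.25]
  ],
  "spin": [0,0,0,0,0,0,0,0],
  "hand": 1
}}

```text
time: 34.4
tool_pos: [500.8, 313.3, 140.8]
tcp_rot: [-3.141, -0.001, -3.142]
contact_force: [1.3, 0.4, -0.6]
grip_width: 91.5
finger_force: 0.0
```

Emit:
{"method": "servo_tool", "body": {
  "linear": [
    [0.008,-0.26,-0.05],
    [0.008,-0.26,-0.05],
    [0.008,-0.26,0],
    [0.008,-0.26,0],
    [0.008,-0.26,0],
    [0.008,-0.26,0],
    [0.008,-0.26,0],
    [0.008,-0.26,0]
  ],
  "spin": [0,0,0,0,0,0,0,0]
}}

```text
time: 35.4
tool_pos: [488.1, -104.3, 159.9]
tcp_rot: [-3.142, 0.001, -3.142]
contact_force: [0.3, 0.3, -0.9]
grip_width: 92.0
finger_force: 0.0
```

Emit:
{"method": "servo_tool", "body": {
  "linear": [
    [0.007,-0.26,0],
    [0.007,-0.26,0],
    [0.007,-0.26,0],
    [0.006,-0.266,0],
    [0,0,0],
    [0,0,0],
    [0,0,0],
    [0,0,0]
  ],
  "spin": [0,0,0,0,0,0,0,0]
}}

```text
time: 36.4
tool_pos: [483.2, -310.6, 159.9]
tcp_rot: [3.141, 0.0, -3.14]
contact_force: [-0.5, 0.7, 0.6]
grip_width: 91.9
finger_force: 0.0
```

Run:
```python
from wf import *
c=optics.capture("wrist"); cv2.imwrite("pics/w6.png",c["frame"])
box=(210,350,120,240)
print(monitor.get_obs()["tool_pos"],wfit(c,"yellow",None,[483,-312,0],box),wfit(c,"yellow",None,[483,-312,0],box,True))
```

```text
[ 483.19633369 -310.83848889  159.94552536] (array([ 484.3, -311.9]), np.float64(0.045)) (array([ 486.6, -311.8,   -9. ]), np.float64(0.011))
```

View pics/w6.png

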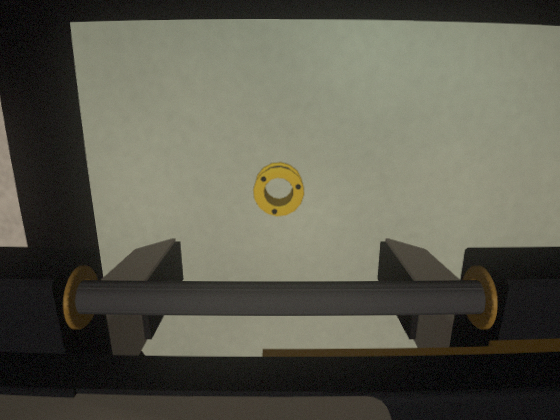

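Yellow reel centred at (279,190), straight under the hand. I grasp it.

Emit:
{"method": "servo_tool", "body": {
  "linear": [
    [-0.003,0,0.15],
    [0,0,0.2],
    [0,0,0.2],
    [0,0,0.1],
    [0,0,0.07],
    [0,0,0.039],
    [0,0,0],
    [0,0,0]
  ],
  "spin": [0,0,0,0,0,0,0,0]
}}

```text
time: 37.45
tool_pos: [484.0, -312.1, 8.7]
tcp_rot: [-3.141, 0.001, -3.141]
contact_force: [0.2, -0.8, 0.8]
grip_width: 91.8
finger_force: 0.0
```

Emit:
{"method": "servo_tool", "body": {
  "linear": [
    [0,0,0],
    [0,0,0],
    [0,0,0],
    [0,0,0],
    [0,0,0],
    [0,0,0],
    [0,0,0],
    [0,0,0]
  ],
  "spin": [0,0,0,0,0,0,0,0],
  "hand": -1
}}

```text
time: 38.45
tool_pos: [483.5, -311.7, 7.8]
tcp_rot: [3.141, -0.0, -3.141]
contact_force: [-0.7, 0.0, 0.7]
grip_width: 41.7
finger_force: 30.0
```

Emit:
{"method": "servo_tool", "body": {
  "linear": [
    [0,0,-0.2],
    [0,0,-0.2],
    [0,0,-0.2],
    [-0.008,0.26,0],
    [-0.008,0.26,0],
    [-0.008,0.26,0],
    [-0.008,0.26,0],
    [-0.008,0.26,0]
  ],
  "spin": [0,0,0,0,0,0,0,0]
}}

```text
time: 39.45
tool_pos: [491.2, -50.1, 127.9]
tcp_rot: [3.142, 0.0, 3.141]
contact_force: [1.3, -0.2, -1.1]
grip_width: 41.4
finger_force: 30.0
```

Emit:
{"method": "servo_tool", "body": {
  "linear": [
    [-0.008,0.26,0],
    [-0.008,0.26,0],
    [-0.008,0.26,0],
    [-0.008,0.26,0],
    [-0.008,0.26,0],
    [-0.008,0.26,0],
    [0,0.265,0],
    [0,0,0]
  ],
  "spin": [0,0,0,0,0,0,0,0]
}}

```text
time: 40.45
tool_pos: [500.2, 316.5, 127.5]
tcp_rot: [3.141, 0.0, -3.137]
contact_force: [0.1, -0.7, -1.0]
grip_width: 41.6
finger_force: 30.0
```

Emit:
{"method": "servo_tool", "body": {
  "linear": [
    [0,0,0],
    [0,0,0],
    [0,0,0],
    [0,0,0],
    [0,0,0],
    [0,0,0],
    [0,0,0],
    [0,0,0]
  ],
  "spin": [0,0,0,0,0,0,0,0]
}}

```text
time: 41.45
tool_pos: [501.0, 313.3, 127.9]
tcp_rot: [3.142, 0.0, -3.141]
contact_force: [-0.2, -0.2, -0.4]
grip_width: 41.8
finger_force: 30.0
```

Run:
```python
from wf import *
c=optics.capture("wrist"); cv2.imwrite("pics/w7.png",c["frame"])
print(monitor.get_obs()["tool_pos"], proj(c,[[543,313.3,12],[533,313.3,40],[501,345.3,40],[501,281.3,40]]))
```

```text
[501.01174503 313.29216845 127.91768197] [[279.73011935 246.99352894]
 [279.67198725 249.28047193]
 [325.77571244 206.50556234]
 [233.52556339 206.52101411]]
```

View pics/w7.png

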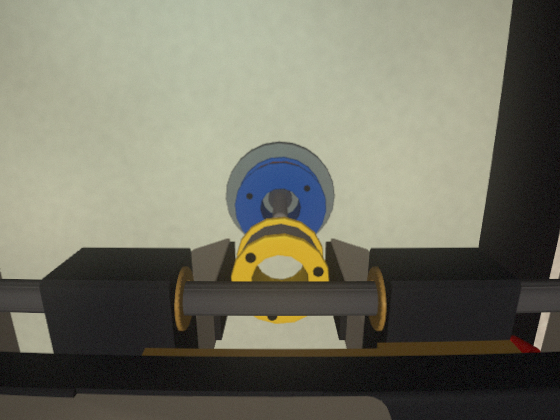

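Yellow reel is held level. Post, blue reel (281,205) and grey foot all line up at column 280. I lower it.

Emit:
{"method": "servo_tool", "body": {
  "linear": [
    [0,0,0.1],
    [0,0,0.1],
    [0,0,0.09],
    [0,0,0.06],
    [0,0,0.03],
    [0,0,0.016],
    [0,0,0],
    [0,0,0]
  ],
  "spin": [0,0,0,0,0,0,0,0]
}}

```text
time: 42.5
tool_pos: [501.4, 313.4, 49.3]
tcp_rot: [3.141, 0.001, -3.142]
contact_force: [-0.2, -0.9, -1.1]
grip_width: 41.6
finger_force: 30.0
```

Emit:
{"method": "servo_tool", "body": {
  "linear": [
    [0,0,0.002],
    [0,0,0.002],
    [0,0,0.001],
    [0,0,0],
    [0,0,0],
    [0,0,0],
    [0,0,0],
    [0,0,0]
  ],
  "spin": [0,0,0,0,0,0,0,0]
}}

```text
time: 43.5
tool_pos: [501.1, 313.3, 47.8]
tcp_rot: [3.141, 0.0, -3.142]
contact_force: [-0.2, -1.7, 1.8]
grip_width: 41.6
finger_force: 30.0
```

Emit:
{"method": "servo_tool", "body": {
  "linear": [
    [0,0,0],
    [0,0,0],
    [0,0,0],
    [0,0,0],
    [0,0,0],
    [0,0,-0.1],
    [0,0,-0.25],
    [0,0,-0.25]
  ],
  "spin": [0,0,0,0,0,0,0,0],
  "hand": 1
}}

```text
time: 44.5
tool_pos: [500.8, 313.1, 168.8]
tcp_rot: [-3.141, -0.001, -3.142]
contact_force: [0.7, 0.8, 0.1]
grip_width: 91.8
finger_force: 0.0
```

Emit:
{"method": "servo_tool", "body": {
  "linear": [
    [0,-0.25,0],
    [0,-0.25,0],
    [0,-0.25,0],
    [0,-0.25,0],
    [0,-0.25,0],
    [0,-0.25,0],
    [0,-0.25,0],
    [0,-0.25,0]
  ],
  "spin": [0,0,0,0,0,0,0,0]
}}

```text
time: 45.5
tool_pos: [500.9, -88.4, 167.9]
tcp_rot: [-3.142, 0.001, -3.142]
contact_force: [0.1, -0.4, -0.2]
grip_width: 91.8
finger_force: 0.0
```

Emit:
{"method": "servo_tool", "body": {
  "linear": [
    [0,-0.25,0],
    [0,-0.25,0],
    [0,0,0],
    [0,0,0],
    [0,0,0],
    [0,0,0],
    [0,0,0],
    [0,0,0]
  ],
  "spin": [0,0,0,0,0,0,0,0]
}}

```text
time: 46.5
tool_pos: [501.2, -186.5, 167.8]
tcp_rot: [3.142, 0.0, -3.141]
contact_force: [-0.0, -0.6, -0.4]
grip_width: 91.6
finger_force: 0.0
```

Run:
```python
from wf import *
t=optics.capture("top");s=optics.capture("scene")
cv2.imwrite("pics/end.png",np.hstack([cv2.resize(t["frame"][150:300,120:320],(400,300),interpolation=2),cv2.resize(s["frame"][110:260,230:430],(400,300),interpolation=2)]))
a=pickle.load(open("top.pkl","rb"))["frame"]
d=np.abs(a.astype(int)-t["frame"]).max(2)
for n,(x0,x1,y0,y1) in {"mug":(65,125,165,215),"pliers":(258,300,112,176),"third":(440,520,130,205)}.items(): print(n,(d[y0:y1,x0:x1]>40).sum())
for k,v in {"grey":(501,313.3),"red":(620.5,178),"green":(499.8,24.3)}.items(): print(k,proj(t,[*v,52]),proj(s,[*v,52]))
for k,cu,su,x0 in(("red",(211,205),(346,190),[620.5,178,12.]),("green",(276,254),(276,172),[499.8,24.3,12.]),("yellow",(156,252),(374,150),[501,313.3,40.])):
  V=[]
  for c,(x,y) in((t,cu),(s,su)):
    m=comp(mask(c["frame"][y-32:y+32,x-32:x+32],k),(32,30)); V.append((c,m.astype(float),np.array([x-32,y-32])))
  print(k,fit(V,k,x0))
```

```text
mug 0
pliers 0
third 559
grey [[150.07024569 253.37738329]] [[375.16950401 146.03790711]]
red [[209.20447464 202.15821174]] [[345.53102961 188.0316119 ]]
green [[274.96401683 253.23002405]] [[274.9025103  168.37320282]]
red (array([620.8, 177.7,   7.5]), np.float64(0.355))
green (array([505.3,  23.8,  10.1]), np.float64(0.333))
yellow (array([500.6, 313.7,  40.6]), np.float64(0.086))
```

View pics/end.png

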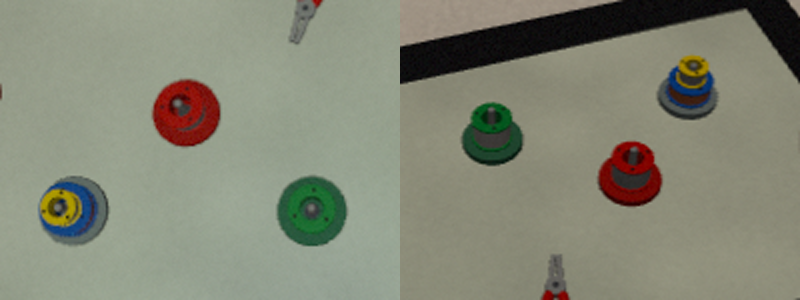

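All four are seated: red on red, green on green, and yellow over blue on grey, with everything upright. The change flagged near the third hand needs a check before handing in.

Run:
```python
from wf import *
t=optics.capture("top")["frame"];s=optics.capture("scene")["frame"]
a=pickle.load(open("top.pkl","rb"))["frame"];b=pickle.load(open("scene.pkl","rb"))["frame"]
print((np.abs(b.astype(int)-s).max(2)[235:305,35:130]>40).sum())
cv2.imwrite("pics/th.png",np.hstack([cv2.resize(f[120:220,400:530],(390,300)) for f in(a,t)]))
```

```text
0
```

View pics/th.png

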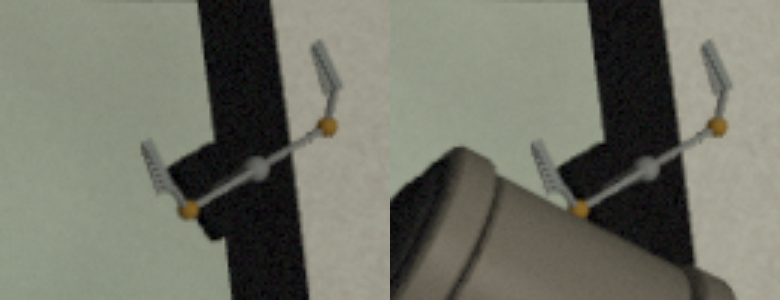

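The third hand has not moved; its foot is only partly hidden by the elevated arm link, and the scene view shows no change there.

```bash
python3 -c "
from plant import workorder
print(workorder.close_job())"
```

```text
the job is handed in; nothing more can be done
None
```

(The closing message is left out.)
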